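# Close a double-lidded parts tin and bare its inner lid

### The arm

A 6-joint arm with a two-finger parallel gripper is mounted at the origin on a cart in front of the work surface, level with it; the furniture and walls round the work are solid. World frame = base frame: x ahead of the robot, y to its left, z up, the work surface at z = 0. Lengths are in m, angles in rad, forces in N, time in s.
With the tool pointing down it reaches from about 0.325 to 0.9 m from the base axis. Payload 6.1 kg.
Tool frame: the origin (TCP) lies on the centre line of the jaws, within the pads' length; the fingertips stand 8 mm ahead of it and the grasp point (between the pads) lies 11 mm behind it; x points along the fingers, z is the direction in which the jaws open and shut, and the axes are right-handed (so a half turn about x gives the same grasp; the last joint's range is limited). The gripper opens to 87 mm and grips with 3 to 60 N. Pads are 19 mm wide; open, the fingers measure 117 mm over their backs; the gripper's body (75 mm by 190 mm) begins 51 mm behind the grasp point.
Start: joints at [-1.318, 0.22, 1.526, -0, 1.395, -0.126], TCP at [0.231, -0.581, 0.231] pointing down, gripper open.
Joint ranges: [-2.98, 2.98], [-0.91, 2.08], [0.09, 2.57], [-1.24, 4.39], [0.2, 2.65], [-2.68, 2.68]. Speed limits (rad/s): [2.57, 2.57, 3.01, 3.14, 3.14, 3.14].

### API

Orientations are given as a rotation vector (axis times angle).
In Python, from plant import bot gives the robot as it stands.
- The arm moves only by the shell command python3 -m handwheel 'ROWS' [FORCE]. ROWS is text: rows parted by semicolons, each of 7 numbers parted by spaces: the turn, a rotation vector about the tool's x, y, z in units of 5 degrees (1.0 is 5 degrees), then the shift along the tool's x, y, z in units of 30 mm (1.0 is 30 mm), then the finger opening in mm, from 0 to 87. A call has exactly 10 rows; each row shifts and turns the commanded pose from where the row before left it, along the tool's axes as they then stand; what a row does not reach is not made up. A row lasts 1/12 s, in which the tool goes at most 41.7 mm and 7.16 degrees, less where a joint would pass 70% of its speed; a pose out of reach is approached as far as the arm can. A call is refused whole if a number of a shift passes 1 or a number of a turn 1, either way. A call with a gripper value outside its range is refused whole. The fingers move at their own pace and stop on an object; FORCE is the grip in N (left out, the last holds). Time passes only in rows, so rows that do not move let the fingers close, or fill a call up. It gives the time, the measured TCP pose, the force and the opening at its end, in the units of the state.
- bot.sense(): the state, without advancing time (a new reading comes with each control period).
- bot.snapshot(name): name is "scene" or "top" or "wrist"; returns the picture (384x512x3 uint8, red, green, blue); there is no depth.
- bot.get_calibration(name): a dict with "fx", "fy", "cx", "cy" (pixels), "rvec" (rotation vector, rad) and "tvec" (3), from world to camera coordinates, as OpenCV has them. Camera axes: x right, y down, z forward; pixel columns grow to the right and rows downward; lengths in m; the calibration is good to about 2 mm. A picture is of the moment at which its call begins: read the wrist's pose just before it. get_calibration takes no time and is no camera call; for the wrist camera it gives the pose at the moment of the call.
- bot.sign_off(): hands the job in, once; it reports no verdict.
The state is a dict: "time_s": time; "joint_pos": joint angles; "joint_velocities": joint speeds; "tau": joint torques, N m; "tool_pos": TCP position; "tcp_rot": TCP orientation; "wrist_force": force on the tool from outside, world axes, zero at the start; "wrist_torque": the same for the moment, N m; "opening": finger opening in m.
Only numpy, scipy, OpenCV 4.12 (cv2) and the standard library are available. Lean on these libraries where they do the work, as an engineer would, in place of code of your own. Each camera call takes 0.05 s, during which the arm holds its last target.

### The job

Close the open parts tin with its nested pair of lids, then bare the inner lid for inspection. Take the pair by the knob of the inner lid, draw it out from under the lips of the lid rack, lower it (do not drop it) onto the tin until both lids are fully home, and let go of the knob. Then lift the outer lid alone by its collar and finish while still holding it, level, straight above the tin and well clear of the knob, with the inner lid left fully home and the tin and everything else left where they stand.

Things in the scene. Friction and masses are not known exactly. Their poses are not given: they have to be found in the camera images.
- lid_rack: Flat grey-painted rack fixed to the table, 209 x 136 mm; the nested lids start centred on its origin. Origin on the table surface; +x points to its closed back stop, -x to its open front, z up. Floor plate 6 mm thick, from x = -137 to +72 mm. To free the lids slide them along the rack's -x by 90 to 100 mm, then lift.
- slot_front (a point): Middle of the front end of the rack's slot, 38 mm above the table, at rack x = -35 mm. From here back, two side cheeks (120 mm apart inside) carry inward lips, underside 34 mm, top 38 mm above the table, with a slot 66 mm wide between them along x for collar and knob. The lips overlap the outer lid: under them it rises only about 6 mm.
- inner_lid: Aluminium inner lid, 0.13 to 0.25 kg. Origin: centre of its plug's underside, z up. Tapered plug 66 mm across at the bottom, 79 at the top, 14 deep; flange 90 mm across, z = 14 to 18 mm; plain round knob 18 mm thick, z = 18 to 66 mm. Lifting it lifts the outer lid, which rests on its flange. Fully home, its flange lies on the tin's rim and its origin 14 mm below the mouth.
- knob (a point): Grip point on the inner lid's upright knob (18 mm thick, any yaw): on its axis, 55 mm above the inner lid's underside and 11 mm below the knob's top, midway up the 22 mm of knob that stand clear above the outer lid's collar while the lids are nested.
- outer_lid: Steel outer lid, 0.14 to 0.28 kg. Origin: centre of its skirt's lower edge, z up. Flared skirt, outside 111 mm at the bottom, 103 at the top (inside 105, 97); flat top at z = 20 mm with a 38 mm hole; collar round the hole, 50 mm outside, wall 6, z = 20 to 40 mm. Nested, it lies loose on the inner lid's flange, its origin 2 mm above the inner lid's, about 3 mm sideways play.
- collar (a point): Centre of the outer lid's collar, half-way up (10 mm below its top edge, 10 mm above the lid's flat top): grip the collar here from outside, 50 mm wide, any yaw; while the lids are nested the knob rises between the fingers to 34 mm above this point.
- tin: Open round steel parts tin with bearings in it, loose, 0.9 kg, 90 mm outside diameter, wall 3 mm, 90 mm high. Origin at the centre of its underside, z up.
- tin_mouth (a point): Centre of the tin's mouth, at the height of its rim (90 mm above the table), opening 84 mm across.
- spring: bystander: steel coil spring standing on end, 27 mm wide, 49 mm high, origin at the centre of its underside
- bolt_1: bystander: small dark bolt standing on its head, 46 mm high, origin at the centre of its underside
- tin_small: bystander: small closed round tin, 65 mm across, 41 mm high (not the task's tin), origin at the centre of its underside
- wood_block: bystander: wood block 45 x 90 x 30 mm, origin at the centre of its underside
- washer_a: bystander: thick washer lying flat, 30 mm across, 8 mm high, origin at the centre of its underside
There are look-alikes about, which are no part of the job. What is shaped like the inner_lid but turquoise is not meant. What is shaped like the outer_lid but orange is not meant.

How it is judged:
By the outcome, as a careful person would: the job done as asked, in the order asked, and still so for the second after the job is handed in, while the arm keeps its last pose, push and grip.
It also fails if it takes over 59 s, if anything falls off the work surface, if the arm or the gripper's body presses on something with over 40 N, if the wrist force passes 120 N, or if a joint passes its speed limit or range.

## Working session

There is one attempt and no reset: what is moved stays moved. The work goes in short steps, Python scripts to look and compute and a shell command to move; the robot and the scene stay as the last step left them, time stands still between calls to the robot, and variables do not carry over. Pictures are saved under pics/ and viewed, and the job is handed in when it is done.

```bash
ls; mkdir -p pics
python3 - <<'E'
from plant import bot
import cv2
s=bot.sense();print({k:s[k] for k in('time_s','tool_pos','tcp_rot','opening','wrist_force')})
for n in('scene','top'):
    cv2.imwrite(f'pics/{n}0.png',bot.snapshot(n)[:,:,::-1])
    print(bot.get_calibration(n))
E
```

```text
pics
{'time_s': 0.0, 'tool_pos': array([ 0.23096585, -0.58009253,  0.2294304 ]), 'tcp_rot': array([ 0.92705268,  1.36644132, -0.92493285]), 'opening': 0.0869171417702397, 'wrist_force': array([ 0.5525499 , -0.19389608,  0.13501322])}
{'fx': 367.1071370142983, 'fy': 367.1071370142983, 'cx': 259.2437787357365, 'cy': 191.27005743438463, 'rvec': array([ 0.8988407 , -2.19363649,  1.33531017]), 'tvec': array([0.35529216, 0.30567723, 0.56193504])}
{'fx': 412.95098953582425, 'fy': 412.95098953582425, 'cx': 257.3095407678555, 'cy': 195.26028308168725, 'rvec': array([ 2.13594643, -2.13588905,  0.15917156]), 'tvec': array([-0.09963013,  0.62573782,  0.86766799])}
```

View pics/scene0.png

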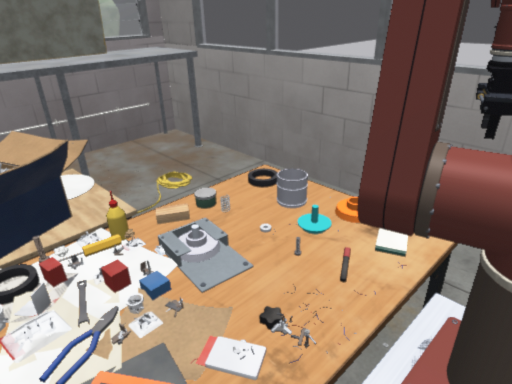

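View pics/top0.png

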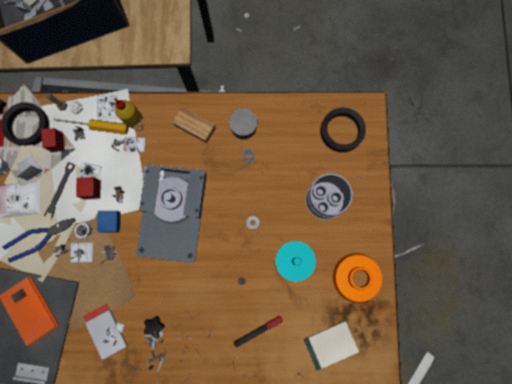

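Scene: the rack sits left of centre with the lids nested (top view about 172,198), and the open tin is at about (330,196). The turquoise and orange decoys are at (296,261) and (358,278). Zooming in to measure.

```bash
cat > h.py <<'E'
import numpy as np, cv2
from plant import bot
def ray(c,uv):
    R=cv2.Rodrigues(c['rvec'])[0]; d=R.T@np.array([(uv[0]-c['cx'])/c['fx'],(uv[1]-c['cy'])/c['fy'],1.]); return -R.T@c['tvec'],d
def atz(c,uv,z):
    o,d=ray(c,uv); return o+d*(z-o[2])/d[2]
def proj(c,P):
    K=np.array([[c['fx'],0,c['cx']],[0,c['fy'],c['cy']],[0,0,1.]])
    return cv2.projectPoints(np.array(P,float).reshape(-1,3),c['rvec'],c['tvec'],K,None)[0].reshape(-1,2)
def tri(cs,uvs):
    A=[];b=[]
    for c,uv in zip(cs,uvs):
        o,d=ray(c,uv); d/=np.linalg.norm(d); M=np.eye(3)-np.outer(d,d); A.append(M);b.append(M@o)
    return np.linalg.lstsq(np.vstack(A),np.hstack(b),rcond=None)[0]
def crop(im,x,y,w,h,f,name):
    cv2.imwrite(name,cv2.resize(im[y:y+h,x:x+w],None,fx=f,fy=f,interpolation=cv2.INTER_CUBIC))
E
python3 - <<'E'
from h import *
a=cv2.imread('pics/top0.png');b=cv2.imread('pics/scene0.png')
crop(a,130,155,90,115,5,'pics/t_rack.png')
crop(a,295,165,70,60,8,'pics/t_tin.png')
crop(b,150,210,110,90,7,'pics/s_rack.png')
crop(b,265,160,60,55,8,'pics/s_tin.png')
E
```

```text
(no output)
```

View pics/t_rack.png

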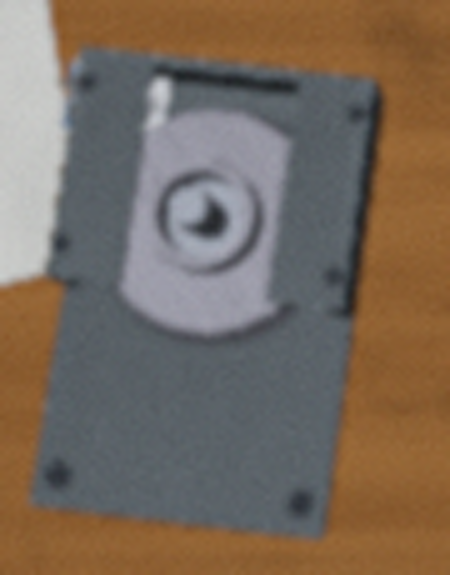

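View pics/t_tin.png

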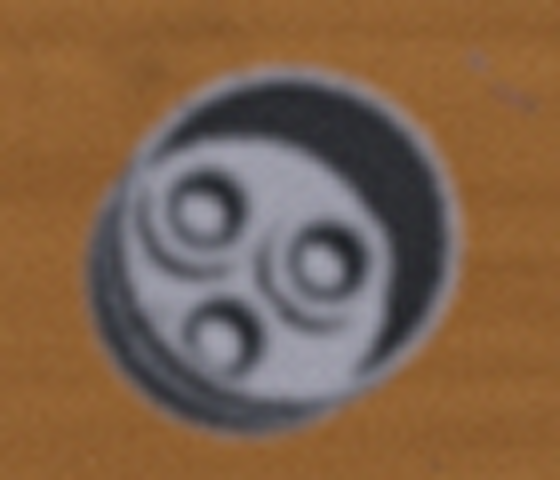

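View pics/s_rack.png

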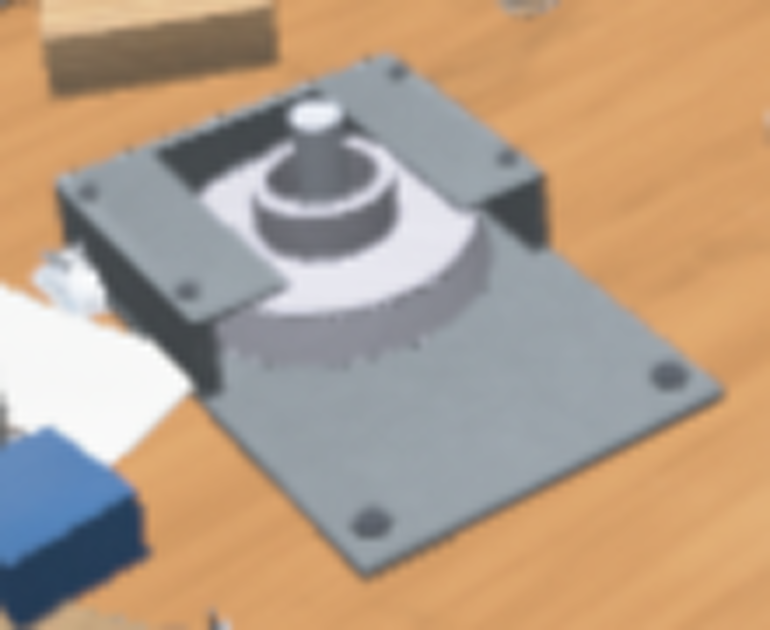

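View pics/s_tin.png

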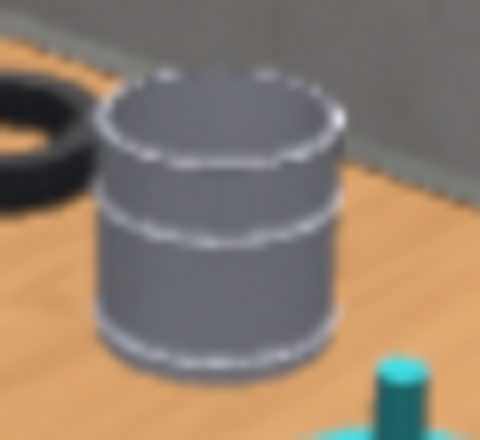

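Run:
```python
from h import *
t=bot.get_calibration('top');s=bot.get_calibration('scene')
g=lambda x0,y0,f,p:(x0+(p[0]+.5)/f-.5,y0+(p[1]+.5)/f-.5)
T=lambda p:g(130,155,5,p); S=lambda p:g(150,210,7,p)
print('cams',ray(t,(0,0))[0],ray(s,(0,0))[0])
print('front T',atz(t,T((32,503)),.006),atz(t,T((322,535)),.006))
print('rear T',atz(t,T((80,48)),.038),atz(t,T((380,80)),.038))
print('front S',atz(s,S((367,575)),.006),atz(s,S((722,392)),.006))
print('rear S',atz(s,S((62,183)),.038),atz(s,S((388,55)),.038))
print('knob S',atz(s,S((316,116)),.072),'knob T',atz(t,T((192,212)),.072))
print('collar top T',atz(t,T((210,222)),.048),'S',atz(s,S((325,190)),.048))
Tt=lambda p:g(295,165,8,p);St=lambda p:g(265,160,8,p)
# rim ellipse outer extents
print('tin T',atz(t,Tt(((128+465)/2,(62+400)/2)),.09))
print('tin S',atz(s,St(((95+347)/2,(70+165)/2)),.09))
for q in [(128,230),(463,230),(296,62)]: print(atz(t,Tt(q),.09))
```

```text
cams [ 0.48247747 -0.10712729  0.95397115] [-0.01471499  0.50065648  0.53344974]
front T [0.49447648 0.17693927 0.006     ] [0.48017661 0.04432167 0.006     ]
rear T [0.69924606 0.15501062 0.038     ] [0.68418914 0.01787867 0.038     ]
front S [0.49109316 0.18044165 0.006     ] [0.47699758 0.04816426 0.006     ]
rear S [0.69558006 0.15509586 0.038     ] [0.68231374 0.02388087 0.038     ]
knob S [0.62009058 0.09776857 0.072     ] knob T [0.61837649 0.09354221 0.072     ]
collar top T [0.61757357 0.09083392 0.048     ] S [0.61249087 0.10243559 0.048     ]
tin T [ 0.62302754 -0.25725569  0.09      ]
tin S [ 0.62022099 -0.25295529  0.09      ]
[ 0.62332523 -0.21272575  0.09      ]
[ 0.62326635 -0.30123471  0.09      ]
[ 0.66869813 -0.25837484  0.09      ]
```

```bash
cat >> h.py <<'E'
def st():
    s=bot.sense();R=cv2.Rodrigues(s['tcp_rot'])[0]
    print('t',round(s['time_s'],2),'p',(s['tool_pos']*1e3).round(1),'F',s['wrist_force'].round(1),'open',round(s['opening']*1e3,1),'q',s['joint_pos'].round(2))
    print('toolx',R[:,0].round(3),'y',R[:,1].round(3),'z',R[:,2].round(3)); return s,R
def go(target,yawz=None):
    """remaining shift in tool axes units of 30mm; yaw angle of tool z wanted"""
    s,R=st(); d=R.T@(np.array(target)-s['tool_pos'])
    print('shift units',(d/.03).round(2))
    if yawz is not None:
        w=[]
        for y in(yawz,yawz+np.pi):
            zt=np.array([np.cos(y),np.sin(y),0]);xt=np.array([0,0,-1.]);Rt=np.c_[xt,np.cross(zt,xt),zt]
            r=cv2.Rodrigues(R.T@Rt)[0].ravel(); w.append(np.degrees(r)/5)
        print('turn units',[x.round(2) for x in w])
        print('shift in final axes',(Rt.T@(np.array(target)-s['tool_pos'])/.03).round(2),'(2nd)')
E
python3 - <<'E'
from h import *
go([.62,.0965,.2],np.pi/2-.107)
E
```

```text
t 0.1 p [ 231.  -580.1  229.5] F [-0.3 -0.5  0.1] open 86.9 q [-1.32  0.22  1.53  0.    1.39 -0.13]
toolx [-0.     0.002 -1.   ] y [0.929 0.37  0.   ] z [ 0.37  -0.929 -0.002]
shift units [  1.02  20.39 -16.16]
turn units [array([-3.043e+01, -0.000e+00, -3.000e-02]), array([ 5.57, -0.02,  0.  ])]
shift in final axes [  0.98  10.48 -23.81] (2nd)
```

```bash
python3 -m handwheel '0 0 0 0 .88 -.7 87;0 0 0 0 .88 -.7 87;0 0 0 0 .88 -.7 87;0 0 0 0 .88 -.7 87;0 0 0 0 .88 -.7 87;0 0 0 0 .88 -.7 87;0 0 0 0 .88 -.7 87;0 0 0 0 .88 -.7 87;0 0 0 0 .88 -.7 87;0 0 0 0 .88 -.7 87' 40
python3 - <<'E'
from h import *
go([.62,.0965,.2])
cv2.imwrite('pics/w1.png',bot.snapshot('wrist')[:,:,::-1])
E
```

```text
time_s: 0.93
tool_pos: [0.399, -0.2862, 0.2302]
tcp_rot: [0.926, 1.365, -0.926]
wrist_force: [0.4, -0.4, 1.2]
opening: 0.0867
t 0.93 p [ 399.  -286.2  230.2] F [ 0.4 -0.4  1.2] open 86.7 q [-0.78 -0.1   1.87  0.    1.38  0.41]
toolx [-0.  0. -1.] y [ 0.929  0.37  -0.   ] z [ 0.37  -0.929 -0.   ]
shift units [ 1.01 11.56 -9.13]
```

View pics/w1.png

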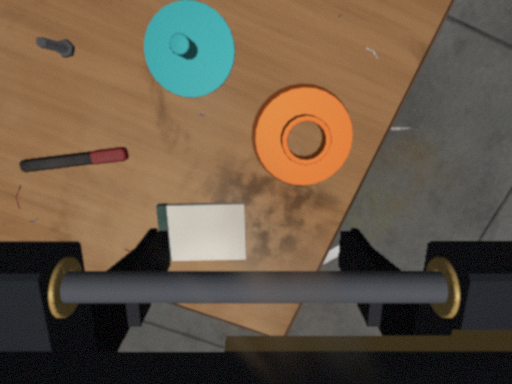

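The wrist view shows the decoys ahead of the jaws (image up is tool +y). I'll go on, stopping a little short of the lids so they are in view.

```bash
python3 -m handwheel '0 0 0 0 .9 -.9 87;0 0 0 0 .9 -.9 87;0 0 0 0 .9 -.9 87;0 0 0 0 .9 -.9 87;0 0 0 0 .9 -.9 87;0 0 0 0 .9 -.9 87;0 0 0 0 .9 -.9 87;0 0 0 0 .9 -.9 87;0 0 0 0 .9 -.9 87;0 0 0 0 .9 -.9 87'
python3 - <<'E'
from h import *
import pickle
go([.62,.0965,.2])
c=bot.get_calibration('wrist')
cv2.imwrite('pics/w2.png',bot.snapshot('wrist')[:,:,::-1])
pickle.dump(c,open('w2.pkl','wb'))
E
```

```text
time_s: 1.82
tool_pos: [0.55, 0.0645, 0.2302]
tcp_rot: [0.925, 1.365, -0.926]
wrist_force: [1.0, -0.8, 0.1]
opening: 0.087
t 1.82 p [550.   64.5 230.2] F [ 1.  -0.8  0.1] open 87.0 q [-0.03  0.05  1.71 -0.    1.38  1.17]
toolx [-0. -0. -1.] y [ 0.929  0.37  -0.   ] z [ 0.37  -0.929 -0.   ]
shift units [ 1.01  2.56 -0.13]
```

View pics/w2.png

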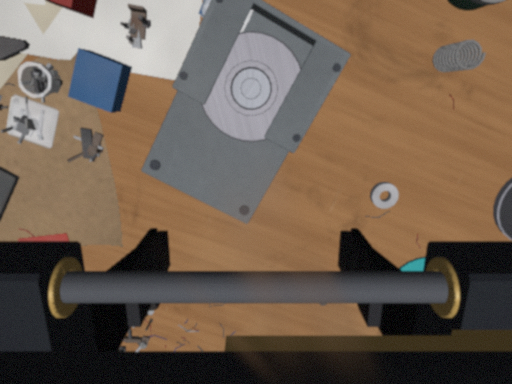

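The rack is at (245,105) with the knob at about (252,88). Zooming in and measuring.

Run:
```python
from h import *
a=cv2.imread('pics/w2.png'); crop(a,200,30,110,115,6,'pics/w2z.png')
```

```text
(no output)
```

View pics/w2z.png

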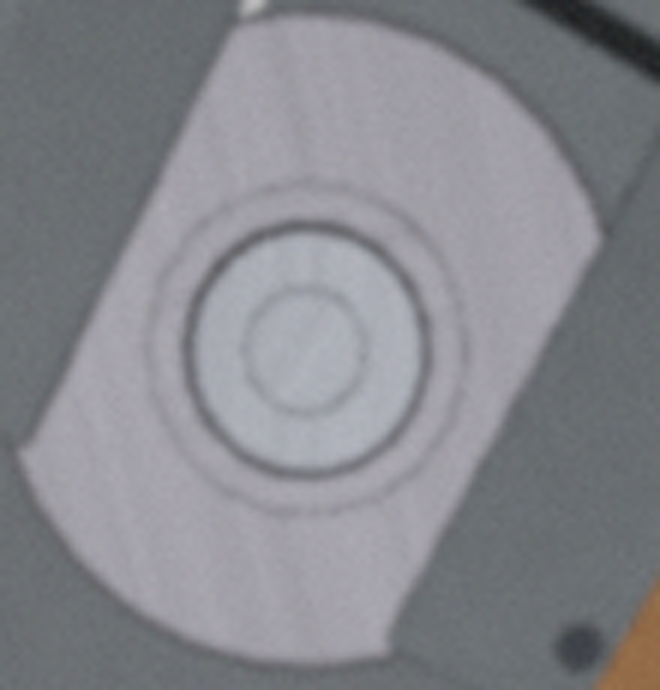

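Run:
```python
from h import *
import pickle
c=pickle.load(open('w2.pkl','rb'))
g=lambda p:(200+(p[0]+.5)/6-.5,30+(p[1]+.5)/6-.5)
print('cam',ray(c,(0,0))[0])
k=atz(c,g((305,351)),.072); print('knob',k,'dia',np.linalg.norm(atz(c,g((245,351)),.072)-atz(c,g((366,351)),.072)))
print('collar',atz(c,g((308,348)),.048),'dia',np.linalg.norm(atz(c,g((148,348)),.048)-atz(c,g((468,348)),.048)))
go([k[0],k[1],.12])
# slot left edge / right edge direction at z .038
for a,b in [((22,450),(240,20)),((390,635),(602,240))]:
    d=atz(c,g(b),.038)-atz(c,g(a),.038); print('yaw',np.arctan2(d[1],d[0]))
```

```text
cam [0.62089979 0.09382197 0.38355031]
knob [0.62181311 0.09757694 0.072     ] dia 0.01738856234444588
collar [0.62246835 0.09759798 0.048     ] dia 0.04950936533122822
t 1.87 p [551.7  70.4 230.2] F [-2.4  2.6  1.5] open 87.0 q [-0.02  0.06  1.71  0.    1.38  1.17]
toolx [ 0.001  0.005 -1.   ] y [0.928 0.373 0.003] z [ 0.373 -0.928 -0.004]
shift units [3.68 2.5  0.04]
yaw -0.13495420691017945
yaw -0.10965994052231717
```

```bash
python3 -m handwheel '0 0 0 .4 .5 0 87;0 0 0 .6 .5 0 87;0 0 0 .6 .5 0 87;0 0 0 .6 .5 0 87;0 0 0 .6 .4 .04 87;0 0 0 .6 0 0 87;0 0 0 .5 0 0 87;0 0 0 0 0 0 87;0 0 0 0 0 0 87;0 0 0 0 0 0 87'
python3 - <<'E'
from h import *
go([.6215,.0976,.060])
import pickle
c=bot.get_calibration('wrist')
cv2.imwrite('pics/w3.png',bot.snapshot('wrist')[:,:,::-1])
cv2.imwrite('pics/s3.png',bot.snapshot('scene')[150:330,100:320,::-1])
E
```

```text
time_s: 2.7
tool_pos: [0.6175, 0.0881, 0.1143]
tcp_rot: [0.926, 1.364, -0.925]
wrist_force: [0.1, -0.1, 0.3]
opening: 0.087
t 2.7 p [617.5  88.1 114.3] F [ 0.1 -0.1  0.3] open 87.0 q [0.02 0.32 1.63 0.   1.19 1.21]
toolx [ 0.001  0.    -1.   ] y [0.929 0.37  0.001] z [ 0.37  -0.929  0.   ]
shift units [ 1.81  0.24 -0.25]
```

View pics/w3.png

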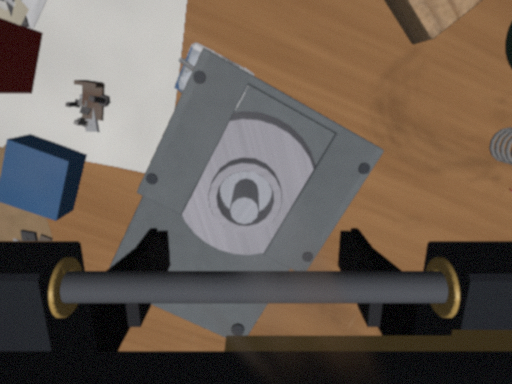

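View pics/s3.png

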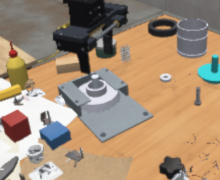

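The knob top is at about (244,210) in the settled wrist view. I'll check its position against the earlier estimate.

Run:
```python
from h import *
c=bot.get_calibration('wrist')
a=cv2.imread('pics/w3.png'); crop(a,200,155,90,90,7,'pics/w3z.png')
print('pred knob',proj(c,[[.6215,.0976,.072]]),atz(c,(244,210),.072),'cam',ray(c,(0,0))[0])
```

```text
pred knob [[243.17063569 212.22935111]] [0.62300785 0.09764943 0.072     ] cam [0.68855884 0.11740446 0.26882423]
```

View pics/w3z.png

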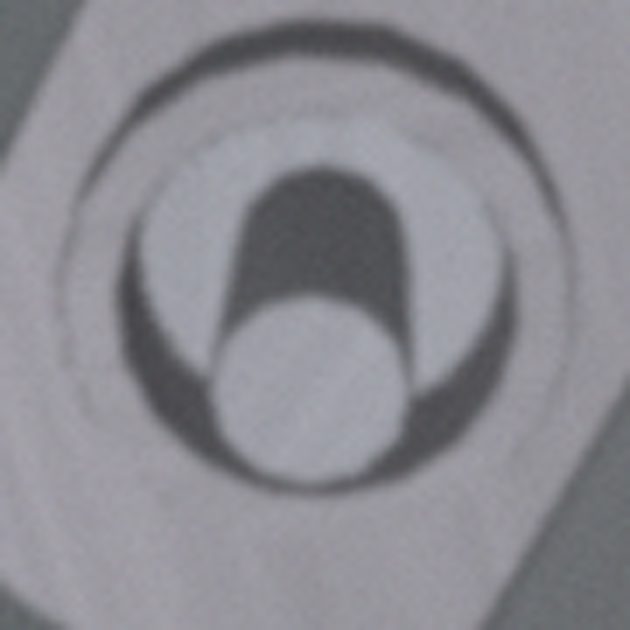

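```bash
python3 -m handwheel '0 0 0 0 .13 -.12 87;0 0 0 0 .13 -.12 87;0 0 0 .3 0 0 87;0 0 0 .4 0 0 87;0 0 0 .4 0 0 87;0 0 0 .3 0 0 87;0 0 0 .2 0 0 87;0 0 0 .15 0 0 87;0 0 0 0 0 0 87;0 0 0 0 0 0 87'
python3 - <<'E'
from h import *
go([.622,.0976,.060])
E
```

```text
time_s: 3.63
tool_pos: [0.6216, 0.0978, 0.0607]
tcp_rot: [0.926, 1.365, -0.926]
wrist_force: [-0.5, 0.1, -0.1]
opening: 0.0873
t 3.63 p [621.6  97.8  60.7] F [-0.5  0.1 -0.1] open 87.3 q [0.03 0.4  1.64 0.   1.1  1.22]
toolx [-0.001 -0.    -1.   ] y [ 0.929  0.37  -0.001] z [ 0.37  -0.929 -0.   ]
shift units [0.02 0.01 0.01]
```

```bash
python3 -m handwheel '0 0 0 0 0 0 12;0 0 0 0 0 0 12;0 0 0 0 0 0 12;0 0 0 0 0 0 12;0 0 0 0 0 0 12;0 0 0 0 0 0 12;0 0 0 0 0 0 12;0 0 0 0 0 0 12;0 0 0 0 0 0 12;0 0 0 0 0 0 12' 45
python3 - <<'E'
from h import *
go([.622,.0976,.060])
E
```

```text
time_s: 4.47
tool_pos: [0.6217, 0.0979, 0.061]
tcp_rot: [0.926, 1.365, -0.926]
wrist_force: [-0.6, 0.3, 0.0]
opening: 0.0282
t 4.47 p [621.7  97.9  61. ] F [-0.6  0.3  0. ] open 28.2 q [0.03 0.4  1.64 0.   1.1  1.22]
toolx [-0.  0. -1.] y [ 0.929  0.37  -0.   ] z [ 0.37  -0.929 -0.   ]
shift units [0.03 0.01 0.01]
```

Still closing; I'll continue, then lift 3 mm at the end.

```bash
python3 -m handwheel '0 0 0 0 0 0 12;0 0 0 0 0 0 12;0 0 0 0 0 0 12;0 0 0 0 0 0 12;0 0 0 0 0 0 12;0 0 0 0 0 0 12;0 0 0 -.04 0 0 12;0 0 0 -.04 0 0 12;0 0 0 -.02 0 0 12;0 0 0 0 0 0 12'
python3 - <<'E'
from h import *
go([.622,.0976,.060])
E
```

```text
time_s: 5.3
tool_pos: [0.6211, 0.0981, 0.0635]
tcp_rot: [0.925, 1.366, -0.926]
wrist_force: [-0.2, -0.7, -4.5]
opening: 0.0164
t 5.3 p [621.1  98.1  63.5] F [-0.2 -0.7 -4.5] open 16.4 q [0.03 0.4  1.64 0.   1.11 1.22]
toolx [-0.001  0.    -1.   ] y [ 0.929  0.37  -0.001] z [ 0.37  -0.929 -0.001]
shift units [0.12 0.02 0.03]
```

The force reads -4.5 N, so both lids are up (about 0.46 kg) and free of the lips. Drawing out 95 mm along rack -x.

```bash
python3 -m handwheel '0 0 0 0 -.2 -.106 12;0 0 0 0 -.35 -.185 12;0 0 0 0 -.4 -.211 12;0 0 0 0 -.4 -.211 12;0 0 0 0 -.4 -.211 12;0 0 0 0 -.4 -.211 12;0 0 0 0 -.35 -.185 12;0 0 0 0 -.2 -.106 12;0 0 0 0 -.1 -.053 12;0 0 0 0 0 0 12'
python3 - <<'E'
from h import *
go([.622-.9943*.095,.0976+.1068*.095,.0635])
cv2.imwrite('pics/s4.png',cv2.resize(bot.snapshot('scene')[160:340,100:320,::-1],None,fx=3,fy=3))
E
```

```text
time_s: 6.13
tool_pos: [0.5266, 0.1082, 0.064]
tcp_rot: [0.925, 1.365, -0.926]
wrist_force: [0.4, 0.0, -4.6]
opening: 0.0168
t 6.13 p [526.6 108.2  64. ] F [ 0.4  0.  -4.6] open 16.8 q [0.06 0.2  1.89 0.   1.05 1.25]
toolx [-0.  0. -1.] y [ 0.929  0.37  -0.   ] z [ 0.37  -0.929 -0.   ]
shift units [0.02 0.03 0.03]
```

View pics/s4.png

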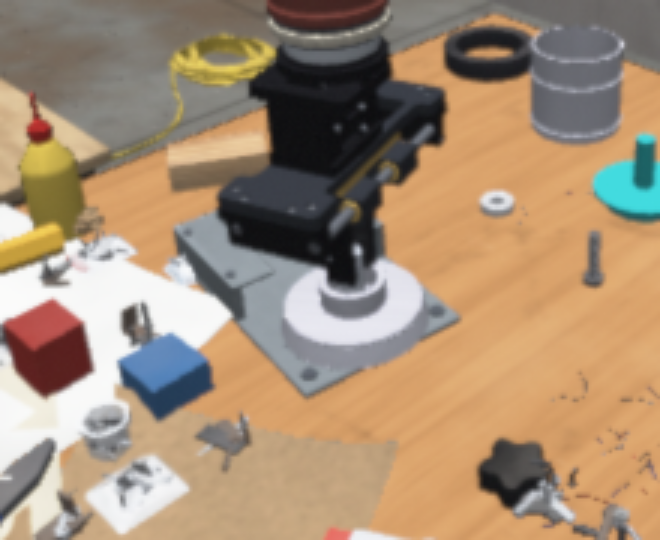

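Lids are clear of the lips, hanging level. Lifting, then moving to a look-point beside the tin.

```bash
python3 -m handwheel '0 0 0 -.2 0 0 12;0 0 0 -.4 0 0 12;0 0 0 -.6 0 0 12;0 0 0 -.6 0 0 12;0 0 0 -.6 0 0 12;0 0 0 -.6 0 0 12;0 0 0 -.6 0 0 12;0 0 0 -.5 0 0 12;0 0 0 -.3 -.1 .3 12;0 0 0 -.1 -.15 .45 12' && python3 -m handwheel '0 0 0 0 -.2 .6 12;0 0 0 0 -.3 .9 12;0 0 0 0 -.32 1 12;0 0 0 0 -.32 1 12;0 0 0 0 -.32 1 12;0 0 0 0 -.32 1 12;0 0 0 0 -.32 1 12;0 0 0 0 -.32 1 12;0 0 0 0 -.32 1 12;0 0 0 0 -.32 .9 12' && python3 -m handwheel '0 0 0 0 -.32 .9 12;0 0 0 0 -.3 .8 12;0 0 0 0 -.2 .5 12;0 0 0 0 -.1 .3 12;0 0 0 0 -.05 .1 12;0 0 0 0 0 0 12;0 0 0 0 0 0 12;0 0 0 0 0 0 12;0 0 0 0 0 0 12;0 0 0 0 0 0 12'
python3 - <<'E'
from h import *
import pickle
go([.622,-.256,.2])
c=bot.get_calibration('wrist');pickle.dump(c,open('w5.pkl','wb'))
cv2.imwrite('pics/w5.png',bot.snapshot('wrist')[:,:,::-1])
E
```

```text
time_s: 7.02
tool_pos: [0.5303, 0.0845, 0.2024]
tcp_rot: [0.926, 1.362, -0.922]
wrist_force: [0.9, 0.2, -4.9]
opening: 0.017
time_s: 7.85
tool_pos: [0.5473, -0.2145, 0.1995]
tcp_rot: [0.926, 1.364, -0.927]
wrist_force: [-0.1, -0.1, -3.9]
opening: 0.0172
time_s: 8.68
tool_pos: [0.5496, -0.2938, 0.1992]
tcp_rot: [0.925, 1.365, -0.925]
wrist_force: [-0.4, 0.0, -4.7]
opening: 0.0167
t 8.68 p [ 549.6 -293.8  199.2] F [-0.4  0.  -4.7] open 16.7 q [-0.62  0.24  1.56  0.    1.34  0.57]
toolx [ 0.  0. -1.] y [0.929 0.371 0.   ] z [ 0.371 -0.929 -0.   ]
shift units [-0.03  2.71 -0.28]
```

View pics/w5.png

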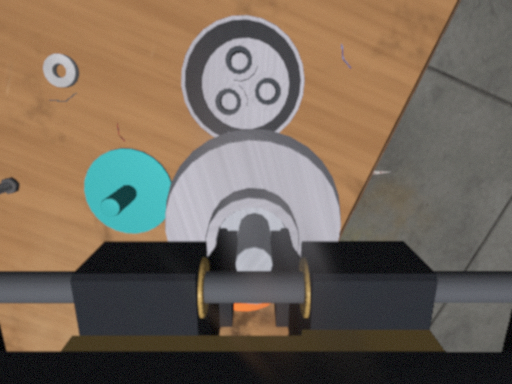

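The tin's rim is at about (242,77), its bottom edge hidden by the lid. Fitting a circle to the rim.

Run:
```python
from h import *
a=cv2.imread('pics/w5.png'); crop(a,170,5,145,135,5,'pics/w5z.png'); crop(a,190,180,130,90,6,'pics/w5k.png')
```

```text
(no output)
```

View pics/w5z.png

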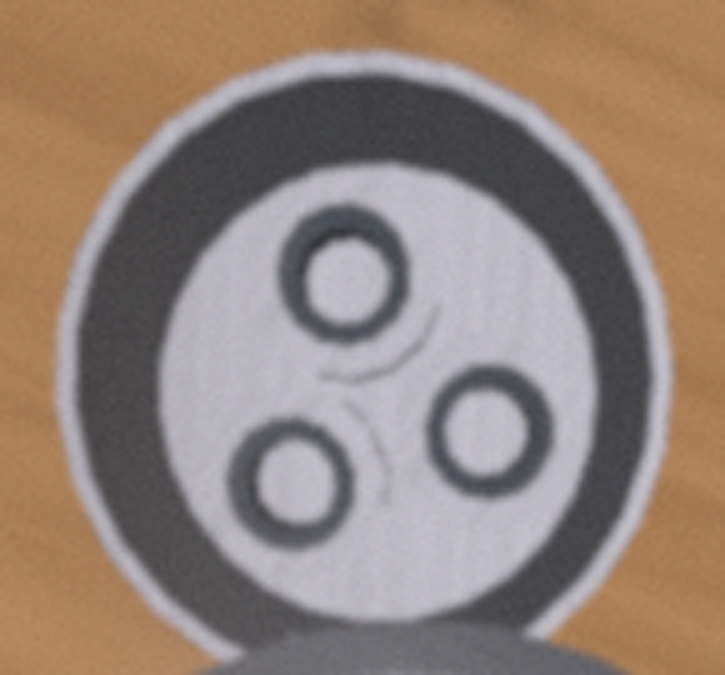

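View pics/w5k.png

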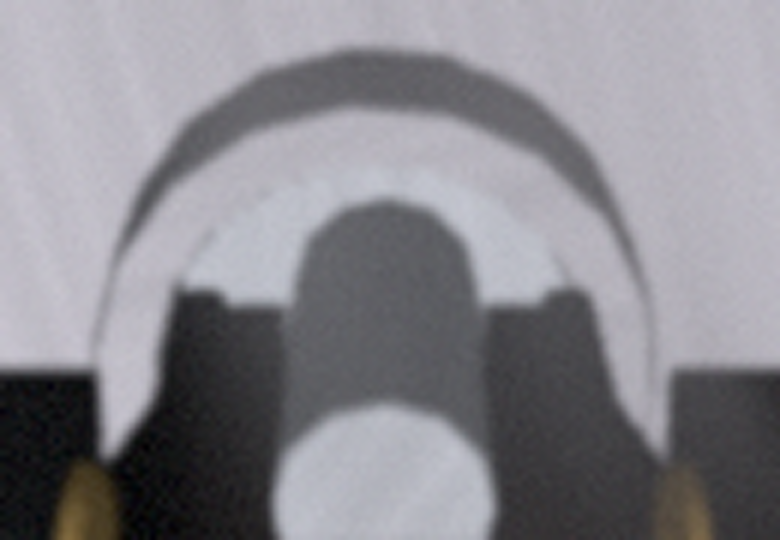

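Run:
```python
from h import *
import pickle
from scipy.optimize import least_squares
c=pickle.load(open('w5.pkl','rb'))
a=cv2.GaussianBlur(cv2.imread('pics/w5.png'),(3,3),0); sat=cv2.cvtColor(a,cv2.COLOR_BGR2HSV)[:,:,1].astype(float)
P=[]
for th in np.radians(np.arange(0,360,5)):
    if 35<np.degrees(th)<145: continue   # image-down hidden
    for r in np.arange(75,40,-.25):
        u=242.5+r*np.cos(th);v=78+r*np.sin(th)
        if v<1: continue
        x=cv2.getRectSubPix(sat.astype(np.float32),(1,1),(u,v))[0,0]
        if x<75: P.append(atz(c,(u,v),.09)[:2]);break
P=np.array(P)
f=least_squares(lambda p:np.hypot(*(P-p[:2]).T)-p[2],[.62,-.256,.045],loss='soft_l1',f_scale=.001)
print(f.x,len(P),np.abs(f.fun).max())
k=atz(c,(253.75,265.4),.210);print('knob',k)
```

```text
[ 0.62268497 -0.254469    0.04483843] 51 0.00020485936458908977
knob [ 0.54923914 -0.29276087  0.21      ]
```

The fit gives a 44.8 mm radius, as it should be, with the tin at (0.6227, -0.2545). Moving above it and lowering partway to TCP z of about 0.16.

```bash
python3 -m handwheel '0 0 0 0 .25 -.03 12;0 0 0 0 .5 -.05 12;0 0 0 0 .6 -.06 12;0 0 0 0 .6 -.06 12;0 0 0 0 .5 -.05 12;0 0 0 0 .25 -.03 12;0 0 0 0 .05 -.01 12;0 0 0 0 0 0 12;0 0 0 .1 0 0 12;0 0 0 .2 0 0 12' && python3 -m handwheel '0 0 0 .25 0 0 12;0 0 0 .25 0 0 12;0 0 0 .25 0 0 12;0 0 0 .15 0 0 12;0 0 0 .1 0 0 12;0 0 0 0 0 0 12;0 0 0 0 0 0 12;0 0 0 0 0 0 12;0 0 0 0 0 0 12;0 0 0 0 0 0 12'
python3 - <<'E'
from h import *
go([.6229,-.255,.131])
cv2.imwrite('pics/s6.png',cv2.resize(bot.snapshot('scene')[130:260,200:370,::-1],None,fx=4,fy=4))
E
```

```text
time_s: 9.57
tool_pos: [0.6228, -0.257, 0.1907]
tcp_rot: [0.926, 1.363, -0.926]
wrist_force: [-0.2, -0.6, -5.1]
opening: 0.0167
time_s: 10.4
tool_pos: [0.6231, -0.2564, 0.1607]
tcp_rot: [0.926, 1.364, -0.926]
wrist_force: [-0.4, 0.0, -4.6]
opening: 0.0169
t 10.4 p [ 623.1 -256.4  160.7] F [-0.4  0.  -4.6] open 16.9 q [-0.51  0.39  1.46  0.    1.3   0.68]
toolx [ 0.001 -0.    -1.   ] y [0.929 0.37  0.001] z [ 0.37  -0.929  0.001]
shift units [ 0.99  0.01 -0.05]
```

View pics/s6.png

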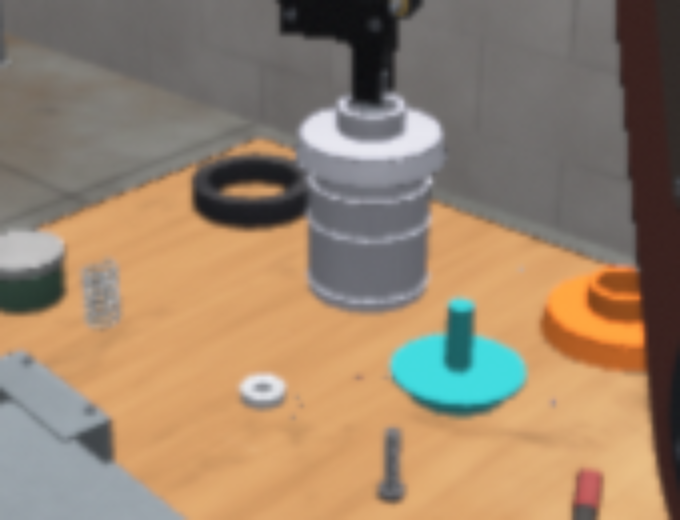

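The lids hang level above the tin. Nudging sideways 1.4 mm and lowering to just above contact.

```bash
python3 -m handwheel '0 0 0 .05 0 -.05 12;0 0 0 .1 0 0 12;0 0 0 .12 0 0 12;0 0 0 .12 0 0 12;0 0 0 .12 0 0 12;0 0 0 .12 0 0 12;0 0 0 .12 0 0 12;0 0 0 .08 0 0 12;0 0 0 0 0 0 12;0 0 0 0 0 0 12'
python3 - <<'E'
from h import *
go([.6229,-.255,.131])
E
```

```text
time_s: 11.28
tool_pos: [0.6222, -0.2548, 0.1349]
tcp_rot: [0.926, 1.365, -0.926]
wrist_force: [-0.2, 0.5, -4.4]
opening: 0.0164
t 11.28 p [ 622.2 -254.8  134.9] F [-0.2  0.5 -4.4] open 16.4 q [-0.51  0.41  1.48  0.    1.26  0.69]
toolx [-0.  0. -1.] y [ 0.929  0.37  -0.   ] z [ 0.37  -0.929 -0.   ]
shift units [0.13 0.02 0.01]
```

Plug is in the mouth without contact (force is still just the weight). Lowering slowly, about 1 mm per row.

```bash
python3 -m handwheel '0 0 0 .03 0 0 12;0 0 0 .03 0 0 12;0 0 0 .02 0 0 12;0 0 0 .02 0 0 12;0 0 0 .02 0 0 12;0 0 0 0 0 0 12;0 0 0 0 0 0 12;0 0 0 0 0 0 12;0 0 0 0 0 0 12;0 0 0 0 0 0 12'
python3 - <<'E'
from h import *
go([.6229,-.255,.131])
E
```

```text
time_s: 12.12
tool_pos: [0.6223, -0.2549, 0.1316]
tcp_rot: [0.926, 1.365, -0.926]
wrist_force: [0.5, 0.6, -4.7]
opening: 0.017
t 12.12 p [ 622.3 -254.9  131.6] F [ 0.5  0.6 -4.7] open 17.0 q [-0.51  0.41  1.48 -0.    1.25  0.69]
toolx [ 0. -0. -1.] y [0.929 0.37  0.   ] z [ 0.37  -0.929  0.   ]
shift units [0.02 0.02 0.01]
```

```bash
python3 -m handwheel '0 0 0 .02 0 0 12;0 0 0 .02 0 0 12;0 0 0 .02 0 0 12;0 0 0 0 0 0 12;0 0 0 0 0 0 12;0 0 0 0 0 0 12;0 0 0 0 0 0 12;0 0 0 0 0 0 12;0 0 0 0 0 0 12;0 0 0 0 0 0 12'
python3 - <<'E'
from h import *
go([.6229,-.255,.131])
E
```

```text
time_s: 12.95
tool_pos: [0.6225, -0.255, 0.131]
tcp_rot: [0.926, 1.364, -0.926]
wrist_force: [-3.4, 1.0, 6.8]
opening: 0.0166
t 12.95 p [ 622.5 -255.   131. ] F [-3.4  1.   6.8] open 16.6 q [-0.51  0.41  1.48 -0.    1.25  0.69]
toolx [ 0.001 -0.001 -1.   ] y [0.929 0.37  0.   ] z [ 0.37  -0.929  0.001]
shift units [-0.    0.01  0.  ]
```

Contact came exactly at the expected home height (TCP 0.131, force reversal +11 N). Easing off 0.6 mm and letting go.

```bash
python3 -m handwheel '0 0 0 -.02 0 0 12;0 0 0 0 0 0 12;0 0 0 0 0 0 25;0 0 0 0 0 0 30;0 0 0 0 0 0 45;0 0 0 0 0 0 60;0 0 0 0 0 0 75;0 0 0 0 0 0 87;0 0 0 0 0 0 87;0 0 0 0 0 0 87'
python3 - <<'E'
from h import *
go([.6229,-.255,.131])
cv2.imwrite('pics/s7.png',cv2.resize(bot.snapshot('scene')[130:230,240:350,::-1],None,fx=6,fy=6))
cv2.imwrite('pics/w7.png',bot.snapshot('wrist')[:,:,::-1])
E
```

```text
time_s: 13.78
tool_pos: [0.6223, -0.2549, 0.1303]
tcp_rot: [0.926, 1.365, -0.926]
wrist_force: [-1.0, 0.0, 1.1]
opening: 0.0619
t 13.78 p [ 622.3 -254.9  130.3] F [-1.   0.   1.1] open 61.9 q [-0.51  0.41  1.48  0.    1.25  0.69]
toolx [ 0. -0. -1.] y [0.929 0.37  0.   ] z [ 0.37  -0.929  0.   ]
shift units [-0.02  0.02  0.01]
```

View pics/s7.png

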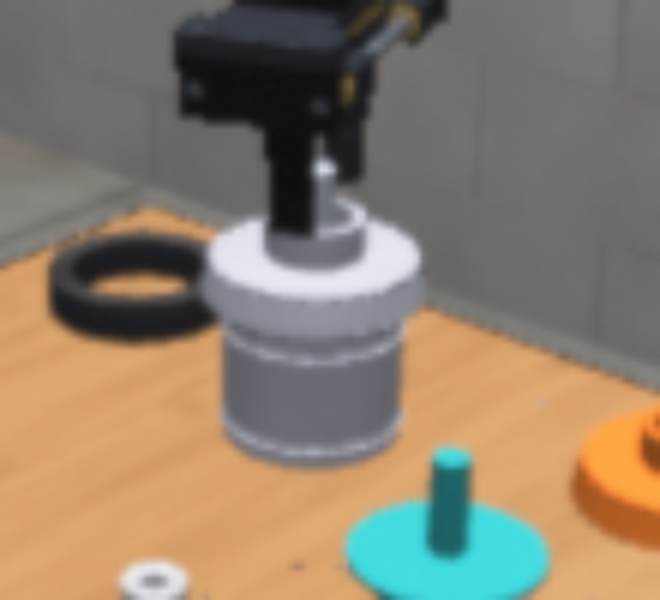

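View pics/w7.png

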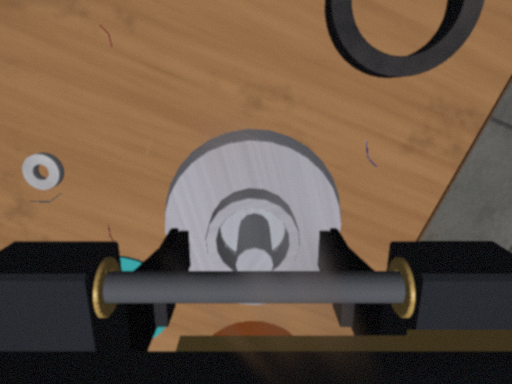

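Lids look seated level and the knob is free. Measuring the collar's centre before going down.

Run:
```python
from h import *
a=cv2.imread('pics/w7.png'); crop(a,160,125,190,150,4,'pics/w7z.png')
c=bot.get_calibration('wrist')
for ctr in [(.6225,-.255)]:
  th=np.linspace(0,2*np.pi,60)
  for r,z,col in[(.025,.118,(0,0,255)),(.0515,.098,(0,255,0)),(.009,.142,(255,0,0))]:
    p=proj(c,np.c_[ctr[0]+r*np.cos(th),ctr[1]+r*np.sin(th),0*th+z])
    big=cv2.imread('pics/w7z.png') if r==.025 else big
    q=((p-[160,125]+.5)*4-.5).round().astype(int)
    cv2.polylines(big,[q.reshape(-1,1,2)],True,col,1)
cv2.imwrite('pics/w7o.png',big)
```

```text
(no output)
```

View pics/w7o.png

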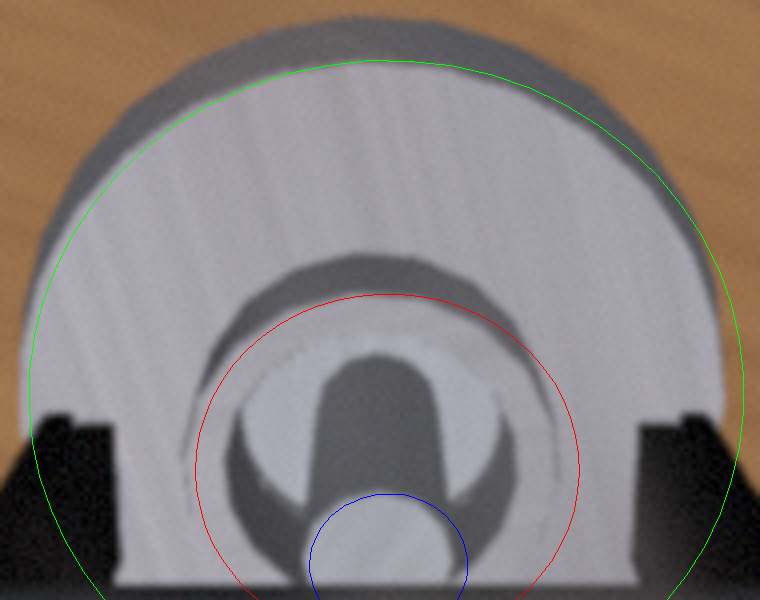

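The overlay matches the seated heights; the collar lies about 1.5 mm towards tool -z. Opening fully, shifting -1.2 mm and lowering to the collar.

```bash
python3 -m handwheel '0 0 0 0 0 -.04 87;0 0 0 0 0 0 87;0 0 0 0 0 0 87;0 0 0 0 0 0 87;0 0 0 .12 0 0 87;0 0 0 .2 0 0 87;0 0 0 .2 0 0 87;0 0 0 .1 0 0 87;0 0 0 .05 0 0 87;0 0 0 0 0 0 87' && python3 -m handwheel '0 0 0 0 0 0 87;0 0 0 0 0 0 87;0 0 0 .02 0 0 70;0 0 0 0 0 0 65;0 0 0 0 0 0 60;0 0 0 0 0 0 58;0 0 0 0 0 0 56;0 0 0 0 0 0 55;0 0 0 0 0 0 55;0 0 0 0 0 0 55' 15
python3 - <<'E'
from h import *
go([.6221,-.254,.1085])
E
```

```text
time_s: 14.72
tool_pos: [0.6213, -0.2535, 0.1092]
tcp_rot: [0.926, 1.366, -0.926]
wrist_force: [-0.4, 0.6, -0.7]
opening: 0.0868
time_s: 15.55
tool_pos: [0.6218, -0.2538, 0.1097]
tcp_rot: [0.926, 1.365, -0.926]
wrist_force: [-0.7, -0.1, -0.5]
opening: 0.0554
t 15.55 p [ 621.8 -253.8  109.7] F [-0.7 -0.1 -0.5] open 55.4 q [-0.5   0.43  1.5   0.    1.21  0.69]
toolx [ 0.  0. -1.] y [0.929 0.37  0.   ] z [ 0.37  -0.929  0.   ]
shift units [0.04 0.01 0.01]
```

```bash
python3 -m handwheel '0 0 0 0 0 0 54;0 0 0 0 0 0 53;0 0 0 0 0 0 52;0 0 0 0 0 0 51;0 0 0 0 0 0 50;0 0 0 0 0 0 49;0 0 0 0 0 0 47;0 0 0 0 0 0 45;0 0 0 0 0 0 44;0 0 0 0 0 0 44' 10
python3 - <<'E'
from h import *
st()
cv2.imwrite('pics/w8.png',bot.snapshot('wrist')[:,:,::-1])
E
```

```text
time_s: 16.38
tool_pos: [0.6218, -0.2538, 0.1096]
tcp_rot: [0.926, 1.365, -0.926]
wrist_force: [-0.6, -1.2, 0.0]
opening: 0.0503
t 16.38 p [ 621.8 -253.8  109.6] F [-0.6 -1.2  0. ] open 50.3 q [-0.5   0.43  1.5  -0.    1.21  0.69]
toolx [ 0. -0. -1.] y [ 0.929  0.37  -0.   ] z [ 0.37  -0.929  0.   ]
```

View pics/w8.png

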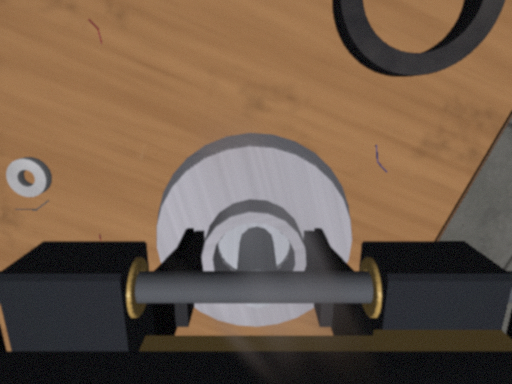

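Gripped at 50.3 mm. Firming up the grip and starting a slow straight lift.

```bash
python3 -m handwheel '0 0 0 0 0 0 44;0 0 0 0 0 0 44;0 0 0 0 0 0 44;0 0 0 0 0 0 44;0 0 0 -.05 0 0 44;0 0 0 -.1 0 0 44;0 0 0 -.1 0 0 44;0 0 0 -.1 0 0 44;0 0 0 -.05 0 0 44;0 0 0 0 0 0 44' 35
python3 - <<'E'
from h import *
st()
cv2.imwrite('pics/s9.png',cv2.resize(bot.snapshot('scene')[130:230,240:350,::-1],None,fx=6,fy=6))
E
```

```text
time_s: 17.27
tool_pos: [0.6222, -0.2539, 0.1224]
tcp_rot: [0.926, 1.364, -0.926]
wrist_force: [0.0, -0.2, -1.8]
opening: 0.0495
t 17.27 p [ 622.2 -253.9  122.4] F [ 0.  -0.2 -1.8] open 49.5 q [-0.5   0.42  1.49  0.    1.23  0.69]
toolx [ 0.001 -0.    -1.   ] y [0.929 0.37  0.001] z [ 0.37  -0.929  0.001]
```

View pics/s9.png

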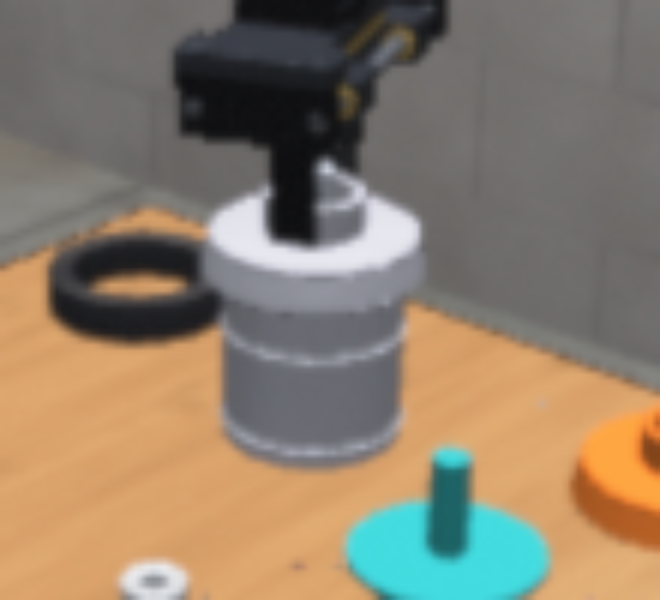

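Only about 1.8 N hangs on the wrist, so it is the outer lid alone. Continuing up.

```bash
python3 -m handwheel '0 0 0 -.1 0 0 44;0 0 0 -.2 0 0 44;0 0 0 -.25 0 0 44;0 0 0 -.25 0 0 44;0 0 0 -.25 0 0 44;0 0 0 -.25 0 0 44;0 0 0 -.25 0 0 44;0 0 0 -.25 0 0 44;0 0 0 -.25 0 0 44;0 0 0 -.25 0 0 44' && python3 -m handwheel '0 0 0 -.25 0 0 44;0 0 0 -.25 0 0 44;0 0 0 -.25 0 0 44;0 0 0 -.25 0 0 44;0 0 0 -.25 0 0 44;0 0 0 -.15 0 0 44;0 0 0 -.08 0 0 44;0 0 0 0 0 0 44;0 0 0 0 0 0 44;0 0 0 0 0 0 44'
python3 - <<'E'
from h import *
st()
a=bot.snapshot('scene')[:,:,::-1].copy();t=bot.snapshot('top')[:,:,::-1].copy()
cv2.imwrite('pics/s10.png',cv2.resize(a[90:230,210:360],None,fx=4,fy=4))
cv2.imwrite('pics/t10.png',t);cv2.imwrite('pics/w10.png',bot.snapshot('wrist')[:,:,::-1])
E
```

```text
time_s: 18.15
tool_pos: [0.6218, -0.2538, 0.1915]
tcp_rot: [0.926, 1.365, -0.926]
wrist_force: [0.1, 0.7, -2.2]
opening: 0.0494
time_s: 18.98
tool_pos: [0.6215, -0.2536, 0.2344]
tcp_rot: [0.926, 1.366, -0.926]
wrist_force: [-0.4, -0.0, -2.6]
opening: 0.0497
t 18.98 p [ 621.5 -253.6  234.4] F [-0.4 -0.  -2.6] open 49.7 q [-0.5   0.33  1.39 -0.    1.43  0.69]
toolx [-0.001  0.001 -1.   ] y [ 0.929  0.37  -0.001] z [ 0.37  -0.929 -0.001]
```

View pics/s10.png

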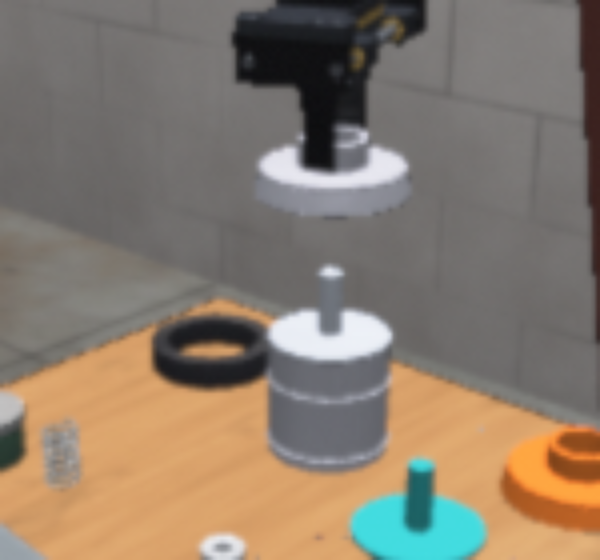

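View pics/t10.png

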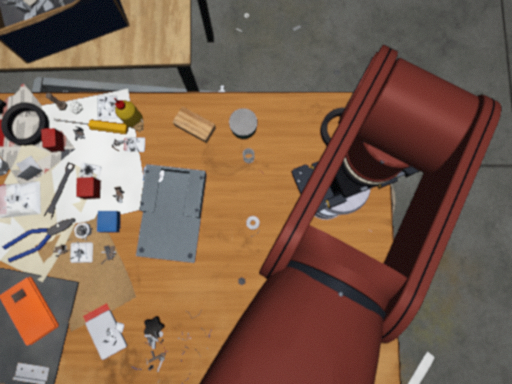

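View pics/w10.png

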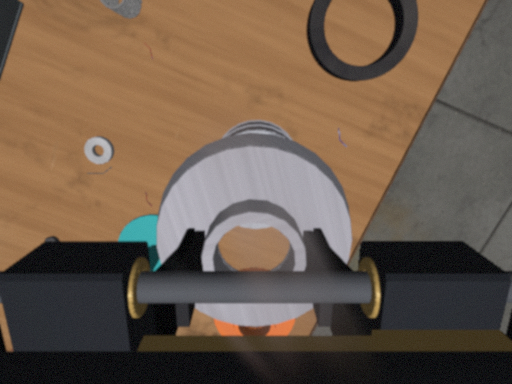

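The outer lid is held level, about 60 mm above the knob, and the inner lid's flange lies flush on the rim (scene crop, knob top at 331,268). One numeric check, then handing in.

Run:
```python
from h import *
s=bot.get_calibration('scene')
g=lambda p:(210+(p[0]+.5)/4-.5,90+(p[1]+.5)/4-.5)
print('knob top at z=.142',atz(s,g((331,270)),.142)); print('flange ctr at z=.094',atz(s,g((330,334)),.094))
st(); bot.sign_off()
```

```text
knob top at z=.142 [ 0.62345568 -0.25584478  0.142     ]
flange ctr at z=.094 [ 0.61983978 -0.25210159  0.094     ]
t 19.13 p [ 621.6 -253.7  234.4] F [-0.4  0.5 -1.9] open 49.5 q [-0.5   0.33  1.39  0.    1.43  0.69]
toolx [-0.001  0.    -1.   ] y [ 0.929  0.37  -0.001] z [ 0.37  -0.929 -0.001]
the job is handed in; nothing more can be done
```

The tin is closed with the inner lid, and the arm is holding the outer lid above it. I handed the job in at 19.1 s.

**What I did:**
- Took the nested lids by the knob and drew them 95 mm out from under the lips.
- Lowered them onto the tin. Contact came at a tool height of 0.131 m, exactly where fully home should be.
- Let go of the knob, then gripped the outer lid by its collar and lifted it alone, straight up.

**Last checks:**
- **Held lid:** it weighs about 2 N on the wrist, so it is the outer lid alone. The tool is vertical and the lid looks level in the picture. Its lower edge is about 60 mm above the knob, and it sits about 1 to 2 mm off the tin's axis.
- **Inner lid:** its flange looks flush on the rim. The scene camera puts the knob top at (0.623, -0.256), within 2 mm of where I measured the tin.
- **Disagreement:** the flange centre, read from the same picture, differs from the knob top by about 5 mm (0.620, -0.252). I put this down to reading the outline by eye in a coarse picture, but I did not check it further.
- **Everything else:** the rack, decoys and bystanders I could see in the final pictures look unmoved. The arm hid part of the last top view.

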